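# Clip two sample tubes into the bench mixer and start it

### The arm

A 7-joint arm with a two-finger parallel gripper is mounted at the origin on the work surface. World frame = base frame: x ahead of the robot, y to its left, z up, the work surface at z = 0. Lengths are in m, angles in rad, forces in N, time in s.
With the tool pointing down it reaches from about 0.425 to 0.825 m from the base axis. Payload 3.6 kg.
Tool frame: the origin (TCP) lies where the fingers leave the gripper's body, on its centre line; the fingertips stand 73 mm ahead of it and the grasp point (between the pads) lies 54 mm ahead of it; x points along the fingers, y is the direction in which the jaws open and shut, and the axes are right-handed (so a half turn about x gives the same grasp; the last joint's range is limited). The gripper opens to 85 mm and grips with 20 to 120 N. Pads are 22 mm wide; open, the fingers measure 114 mm over their backs; the gripper's body (76 mm by 85 mm) begins 54 mm behind the grasp point. The pads swing forward as they close: fully open they stand 13 mm farther back than shut.
Start: joints at [-1.27, 0.615, -0.013, 1.423, 0.008, 1.103, -0.04], TCP at [0.209, 0.615, 0.304] pointing down, gripper open.
Joint ranges: [-3.12, 3.12], [-0.3, 2.06], [-1.34, 1.32], [0.26, 2.42], [-1.36, 4.5], [0.01, 1.98], [-2.84, 2.84]. Speed limits (rad/s): [2.79, 2.79, 3.14, 3.14, 3.14, 3.14, 3.14].

### API

Orientations are given as a unit quaternion [x, y, z, w].
In Python, from station import arm, snapshot, camera_info, ticket gives the robot as it stands. Calls block until the motion is done:
- arm.movep(position, orientation): joint-space move of the TCP to a pose.
- arm.line_to(position, velocity=0.15, ori=None): straight line of the TCP; ori=None keeps the orientation; velocity is the mean speed in m/s.
- arm.move_j(angles): joint-space move.
- arm.move_gripper(opening, effort=None): opening from 0.0 (shut) to 1.0 (fully open); effort is the grip in N (None keeps the last); returns when the fingers have stopped.
- arm.pause(seconds).
- arm.ik(position, orientation): joint angles nearest the present ones, or None.
- snapshot(name): name is "scene" or "top" or "wrist"; returns the picture (420x560x3 uint8, blue, green, red); there is no depth.
- camera_info(name): a dict with "fx", "fy", "cx", "cy" (pixels), "dist_coeffs" ([k1, k2, p1, p2, k3] as OpenCV has them; the pictures are not rectified), "R" (3x3) and "t" (3): a world point X has camera coordinates R X + t; the wrist camera has in their place "T_tool_cam" (4x4, takes a point from camera to tool coordinates, whose origin is the TCP and whose axes are the tool frame's). Camera axes: x right, y down, z forward; pixel columns grow to the right and rows downward; lengths in m; the calibration is good to about 2 mm. A picture is of the moment at which its call begins: read the wrist's pose just before it. camera_info takes no time and is no camera call.
A pose or a line that the arm cannot do raises arm.MotionError and nothing moves.
- ticket.finish_job(): hands the job in, once; it reports no verdict.
Readings, each from a call of its own:
- arm.read_time(): time.
- arm.read_joint_positions(): joint angles.
- arm.read_dq(): joint speeds.
- arm.read_effort(): joint torques, N m.
- arm.read_tool_pos(): TCP position.
- arm.read_eef_rot(): TCP orientation.
- arm.read_ft_force(): force on the tool from outside, world axes, zero at the start.
- arm.read_wrist_torque(): the same for the moment, N m.
- arm.read_opening(): opening from 0.0 (shut) to 1.0 (fully open).
Only numpy, scipy, OpenCV 4.12 (cv2) and the standard library are available. Lean on these libraries where they do the work, as an engineer would, in place of code of your own. Each camera call takes 0.05 s, during which the arm holds its last target. There are 200 camera calls.

### The job

Load the bench tube mixer: push the orange-capped tube down into the clip with the orange jaw and the green-capped tube into the clip with the green jaw, each fully home between the forks, about centred along its clip, with the jaw snapped shut over it and its cap towards the yellow stripe. Once both are clipped in, push the mixer's red-balled switch fully over, away from the robot. Leave the other things on the bench where they lie.

Things in the scene. Friction and masses are not known exactly. Their poses are not given: they have to be found in the camera images.
- mixer: Tube mixer fixed on the bench: white base 150 x 170 x 22 mm, black clip deck (150 x 164 mm) sloping 30 degrees down to the robot; a 12 mm yellow stripe marks the deck's +y edge (caps end). Switch box 80 x 60 mm, 55 mm high, at y = -117 mm. Origin: centre of the underside; x to the deck's high edge, y along the clips to the stripe, z up.
- clip_orange: The upper clip, orange jaw. Origin: middle of a seated tube's axis (106 mm above the bench, 26 mm off the deck). y: along the tube to the stripe; z: squarely out of the deck, the way in; x: up the slope. Forks 8 mm thick at y = -25 and 25 mm (42 mm free between for fingers): saddle, fixed prong at x = -10 mm up to z = 23 mm, jaw at x = 10 mm. Clips are 72 mm apart up the slope.
- jaw_orange (a joint): Sprung hinged jaw of the orange clip (two teeth on one hinge, tops 29 mm out from the clip's origin), rad: 0 closed, grows as it is pushed open up-slope (about 0.2 as a tube passes, at most 0.6). A spring shuts it over a seated tube; pushing a tube in along the clip's -z takes about 10 N.
- clip_green: The lower clip, green jaw. Origin: middle of a seated tube's axis (70 mm above the bench, 26 mm off the deck). y: along the tube to the stripe; z: squarely out of the deck, the way in; x: up the slope. Forks 8 mm thick at y = -25 and 25 mm (42 mm free between for fingers): saddle, fixed prong at x = -10 mm up to z = 23 mm, jaw at x = 10 mm. Clips are 72 mm apart up the slope.
- jaw_green (a joint): Sprung hinged jaw of the green clip (two teeth on one hinge, tops 29 mm out from the clip's origin), rad: 0 closed, grows as it is pushed open up-slope (about 0.2 as a tube passes, at most 0.6). A spring shuts it over a seated tube; pushing a tube in along the clip's -z takes about 10 N.
- tube_orange: Loose sample tube, 18 mm diameter, 120 mm long, 25 g, pale with a paper band and a flat-sided orange screw cap (22 mm long, 18 mm wide). It starts lying on the bench, its axis 9 mm up. Origin: on the axis at mid length; x along the axis to the cap (cap from x = 38 to 60 mm).
- tube_orange_cap (a point): Centre of the orange cap, 49 mm from the tube's origin.
- tube_green: Loose sample tube, 18 mm diameter, 120 mm long, 25 g, pale with a paper band and a flat-sided green screw cap (22 mm long, 18 mm wide). It starts lying on the bench, its axis 9 mm up. Origin: on the axis at mid length; x along the axis to the cap (cap from x = 38 to 60 mm).
- tube_green_cap (a point): Centre of the green cap, 49 mm from the tube's origin.
- switch (a joint): Toggle lever of the mixer, rad: 0 to 0.2 off (leaning to the robot, the mixer's -x), 1.0 fully on (leaning to the mixer's +x). Stays where it is left; about 1.5 N to move.
- switch_tip (a point): Centre of the switch's red ball, 26 mm diameter, on a 50 mm lever whose pivot is 52 mm above the bench on the mixer's (0, -118 mm); the ball swings about 24 mm to either side of the pivot, about 96 mm above the bench.
- lamp (a point): Middle of the lower front edge of the mixer's fixed lamp bar (white, 24 mm deep, 14 mm high, from y = -50 to 105 mm on a post at y = 98 mm). It hangs 110 mm above the upper clip and 38 mm behind its origin, so an upright gripper over that clip would hit it; a tool held along the clip's z clears it.
- tube_grey: Bystander: used tube like the others with a grey cap, lying; origin at mid axis.
- marker: Bystander: white six-sided marker, 125 x 12 mm, lying; origin at its middle.
- probe: Bystander: steel probe, 140 x 8 mm, lying; origin at its middle.
- dish: Bystander: shallow white dish, 90 mm diameter, 16 mm high; origin under its centre.
- vial: Bystander: small vial with blue cap, 26 mm diameter, 45 mm high, standing; origin under its centre.
Things that resemble listed ones, but are neither listed nor needed, are in the scene too. What is shaped like the tube_green but brown or pink is not meant. Leave any purple look-alike of the tube_orange alone.

How it is judged:
By the outcome, as a careful person would: the job done as asked, in the order asked, and still so for the second after the job is handed in, with the robot touching nothing.
It also fails if it takes over 69 s, if anything falls off the work surface, if the arm or the gripper's body presses on something with over 40 N, if the wrist force passes 120 N, or if a joint passes its speed limit or range.

## Working session

There is one attempt and no reset: what is moved stays moved. The work goes in short steps, each a Python script; the robot and the scene stay as the last script left them, time stands still between calls to the robot, and variables do not carry over. Pictures are saved under pics/ and viewed, about 8 in all and at most 12, crops included, and the job is handed in when it is done.

```bash
ls; mkdir -p pics; python3 - <<'E'
from station import arm,snapshot,camera_info
import cv2,numpy as np
for n in("scene","top"):
    cv2.imwrite(f"pics/{n}0.png",snapshot(n)); print(n,camera_info(n))
print(camera_info("wrist")); print(arm.read_time(),arm.read_tool_pos(),arm.read_eef_rot())
E
python3 -c "
import cv2,numpy as np
a=cv2.imread('pics/top0.png');cv2.imwrite('pics/top0b.png',cv2.resize(a,(800,600)))
a=cv2.imread('pics/scene0.png');cv2.imwrite('pics/scene0b.png',cv2.resize(a,(800,600)))"
```

```text
pics
scene {'fx': 536.9222653557824, 'fy': 536.9222653557824, 'cx': 283.43500138762226, 'cy': 216.07227015192427, 'dist_coeffs': array([-0.17191362,  0.        ,  0.        ,  0.        ,  0.        ]), 'R': array([[ 0.15976452,  0.98713441, -0.00639936],
       [ 0.70651478, -0.1188698 , -0.69764377],
       [-0.68942887,  0.10693748, -0.71641623]]), 't': array([-0.04831311, -0.29176354,  2.09748387])}
top {'fx': 398.2018970129131, 'fy': 398.2018970129131, 'cx': 286.04696185819944, 'cy': 207.77653279785875, 'dist_coeffs': array([-0.01086922,  0.        ,  0.        ,  0.        ,  0.        ]), 'R': array([[ 0.04816346, -0.99883882,  0.0011393 ],
       [-0.97471735, -0.04724944, -0.2183886 ],
       [ 0.21818884,  0.00940785, -0.97586122]]), 't': array([-0.04697514,  0.5741534 ,  1.05786435])}
{'fx': 376.2477683324106, 'fy': 376.2477683324106, 'cx': 270.6438592438337, 'cy': 204.5593965415578, 'dist_coeffs': array([-0.04157204,  0.        ,  0.        ,  0.        ,  0.        ]), 'T_tool_cam': array([[-1.07839865e-03, -2.71091514e-01,  9.62552974e-01,
        -7.10952807e-02],
       [ 9.99999412e-01, -1.85870608e-04,  1.06800364e-03,
         2.72791723e-04],
       [-1.10616416e-04,  9.62553560e-01,  2.71091555e-01,
        -6.75606773e-02],
       [ 0.00000000e+00,  0.00000000e+00,  0.00000000e+00,
         1.00000000e+00]])}
0.1 [0.20909988 0.61489662 0.3028404 ] [ 0.11450802  0.69774896 -0.11616494  0.6975242 ]
```

View pics/top0b.png

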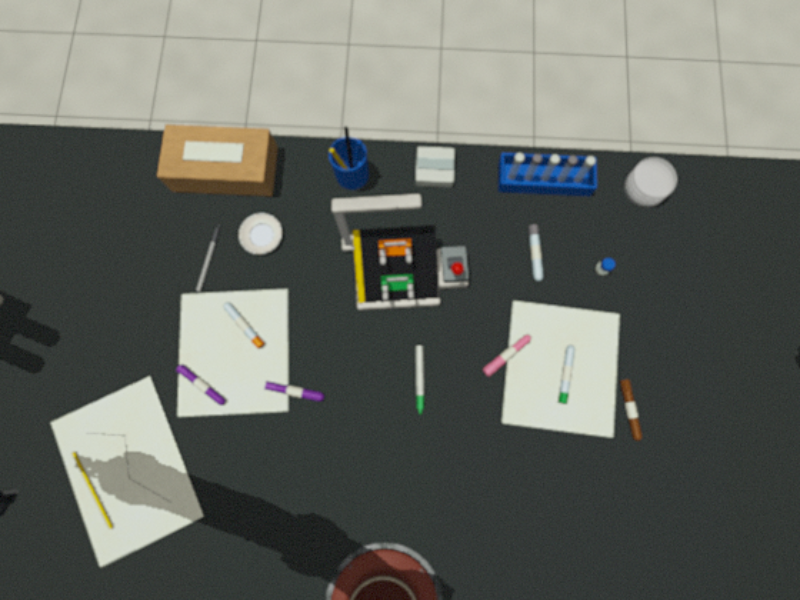

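View pics/scene0b.png

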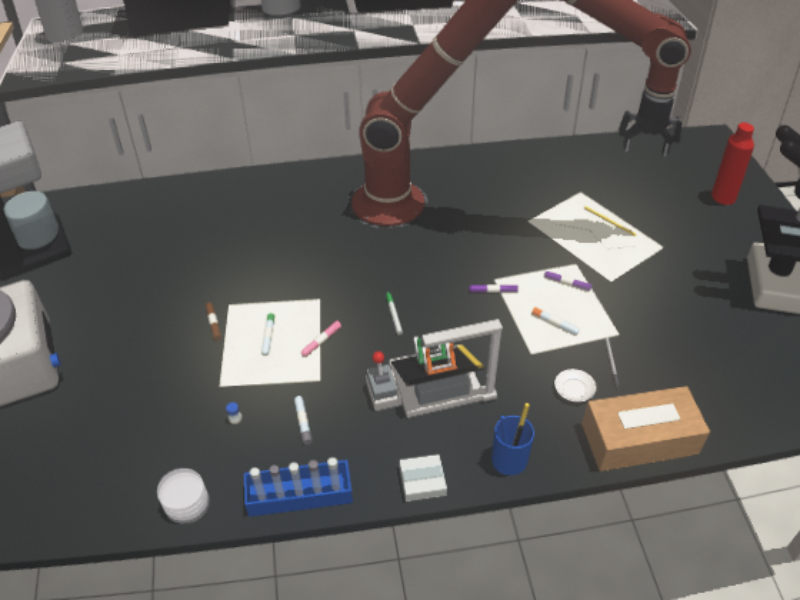

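The top view (800x600 px) shows:
- **Orange tube:** lies on the left paper at (244,325), cap at (258,342). Its look-alikes are the purple tubes at (201,384) and (294,391).
- **Green tube:** on the right paper at (567,375), cap at (564,397). It could be confused with the white marker with a green tip (420,380), pink (507,354), brown (630,408) and the grey tube (536,252).
- **Mixer:** at (397,265), stripe on the left at (360,268), switch ball at (457,268).

Next I'll take close wrist views.

```bash
cat > h.py <<'E'
from station import arm,snapshot,camera_info,ticket
import cv2,numpy as np
from scipy.spatial.transform import Rotation as Ro
def K(ci): return np.array([[ci['fx'],0,ci['cx']],[0,ci['fy'],ci['cy']],[0,0,1.]])
def wristpose():
    T=np.eye(4);T[:3,:3]=Ro.from_quat(arm.read_eef_rot()).as_matrix();T[:3,3]=arm.read_tool_pos()
    return T@camera_info("wrist")['T_tool_cam']
def campose(n):
    ci=camera_info(n);T=np.eye(4);T[:3,:3]=ci['R'].T;T[:3,3]=-ci['R'].T@ci['t'];return T
def rays(n,px,T):
    ci=camera_info(n);u=cv2.undistortPoints(np.array(px,float).reshape(-1,1,2),K(ci),ci['dist_coeffs']).reshape(-1,2)
    return np.c_[u,np.ones(len(u))]@T[:3,:3].T
def onplane(n,px,z,T):
    d=rays(n,px,T);o=T[:3,3];return o+d*((z-o[2])/d[:,2])[:,None]
def proj(n,X,T):
    ci=camera_info(n);Ti=np.linalg.inv(T);r,_=cv2.Rodrigues(Ti[:3,:3])
    return cv2.projectPoints(np.array(X,float).reshape(-1,3),r,Ti[:3,3],K(ci),ci['dist_coeffs'])[0].reshape(-1,2)
def quat(x,y): # tool x and y axes
    x=np.array(x,float);x/=np.linalg.norm(x);y=np.array(y,float);y-=x*(x@y);y/=np.linalg.norm(y)
    return Ro.from_matrix(np.c_[x,y,np.cross(x,y)]).as_quat()
E
python3 - <<'E'
from h import *
T=campose("top");s=.7
P=lambda px,z:onplane("top",np.array(px)*s,z,T).round(3)
print("orange tail,cap",P([(228,305),(262,346)],.009).tolist());print("green",P([(570,348),(564,402)],.009).tolist())
print("mixer stripe base",P([(358,306),(440,304)],.022).tolist(),"ball",P([(457,268)],.096).tolist(),"clips o,g",P([(396,253)],.106).tolist(),P([(397,287)],.07).tolist())
q0=arm.read_joint_positions();print(q0)
o=P([(228,305),(262,346)],.009);g=P([(570,348),(564,402)],.009)
for nm,t,c in(("o",*o),("g",*g)):
    a=(c-t);a/=np.linalg.norm(a);m=(t+c)/2
    for sg in(1,-1):
        y=sg*np.cross([0,0,1],a)
        for h in (.075,.2):print(nm,sg,arm.ik([m[0],m[1],h],quat([0,0,-1],y)))
for th in(0,):
  for sg in(1,-1):
    for c in ((P([(396,253)],.106)[0]),(P([(397,287)],.07)[0])):
      for d in(.054,.13): print("clip",sg,d,arm.ik(c+d*np.array([-.5,0,.866]),quat([.5,0,-.866],[sg*.866,0,sg*.5])))
E
```

```text
orange tail,cap [[0.553, 0.353, 0.009], [0.471, 0.274, 0.009]]
green [[0.497, -0.351, 0.009], [0.389, -0.338, 0.009]]
mixer stripe base [[0.561, 0.083, 0.022], [0.573, -0.083, 0.022]] ball [[0.63, -0.11, 0.096]] clips o,g [[0.652, 0.009, 0.106]] [[0.593, 0.005, 0.07]]
[-1.26951082  0.61584243 -0.01259656  1.42474026  0.00812999  1.10342536
 -0.0403624 ]
o 1 [-0.80116139  0.8628301   0.35955596  1.77102301 -0.49440667  0.5984021
 -0.94643471]
o 1 [-0.87025725  0.6948231   0.47439928  1.70220168 -0.40252197  0.84291967
 -1.02253483]
o -1 [-0.44555819  0.84238399 -0.23124968  1.75890723  0.31884505  0.57711553
  1.46663255]
o -1 [-0.42089266  0.6648228  -0.2694846   1.68679734  0.2264359   0.82064598
  1.54682805]
g 1 [ 0.4404313   0.81671656  0.29030541  1.88433237 -0.44647905  0.5043122
 -0.65153289]
g 1 [ 0.11243277  0.75526684  0.8641102   1.82143185 -0.71953724  0.91250124
 -0.37997241]
g -1 [ 0.77427191  0.80758121 -0.24152333  1.87343487  0.36617775  0.50375646
  1.73261436]
g -1 [ 0.36548183  0.63187166  0.40504691  1.81380067 -0.34259773  0.76544424
  2.40129145]
clip 1 0.054 [ 0.42448587  0.79659142 -0.76975566  1.99312031  1.72723941  0.53634203
 -1.61172412]
clip 1 0.13 [-0.09781207  0.51395858  0.04617809  2.06318667  0.21278707  0.0431986
 -0.27381899]
clip 1 0.054 [ 0.62200166  1.02359031 -1.14993714  2.16426938  1.92870847  0.92673174
 -1.72194477]
clip 1 0.13 [ 0.56262399  0.71110222 -0.95714449  2.22776405  1.81749484  0.62895104
 -1.77626715]
clip -1 0.054 [ 0.42448587  0.79659142 -0.76975566  1.99312031  1.72723941  0.53634203
  1.52986853]
clip -1 0.13 [ 0.04725159  0.51796462 -0.16097487  2.05925035  1.20008888  0.12365786
  1.90341044]
clip -1 0.054 [ 0.62200166  1.02359031 -1.14993714  2.16426938  1.92870847  0.92673174
  1.41964788]
clip -1 0.13 [ 0.56262399  0.71110222 -0.95714449  2.22776405  1.81749484  0.62895104
  1.36532551]
```

```bash
python3 - <<'E'
from h import *
def shot(n):
    T=wristpose();im=snapshot("wrist");cv2.imwrite(f"pics/{n}.png",im);np.save(f"pics/{n}.npy",T);print(n,arm.read_time(),arm.read_joint_positions().round(2) )
# mixer: tool along clip -z, above both clips
c=np.array([.622,.007,.088])
for d in(.26,.23,.2):
    q=quat([.5,0,-.866],[-.866,0,-.5])
    p=c+d*np.array([-.5,0,.866])-np.array([0,.0,0])
    print(d,arm.ik(p,q))
    try: arm.movep(p,q);break
    except arm.MotionError as e: print(e)
shot("mix1")
a=np.array([-.082,-.079,0]);a/=np.linalg.norm(a)
arm.movep([.512,.313,.2],quat([0,0,-1],np.cross([0,0,1],a)));shot("or1")
a=cv2.imread("pics/mix1.png");b=cv2.imread("pics/or1.png")
cv2.imwrite("pics/both1.png",np.vstack([a,b])[:, :] if 0 else cv2.resize(np.hstack([a,b]),(800,300)))
E
```

```text
0.26 [-0.02793174  0.23037422 -0.05992204  2.17601039  0.254255    0.22013408
  2.82528829]
mix1 2.5833 [-0.03  0.23 -0.06  2.18  0.25  0.22  2.83]
or1 5.475 [-1.17  0.93  1.13  1.71 -0.93  1.14 -0.56]
```

View pics/mix1.png

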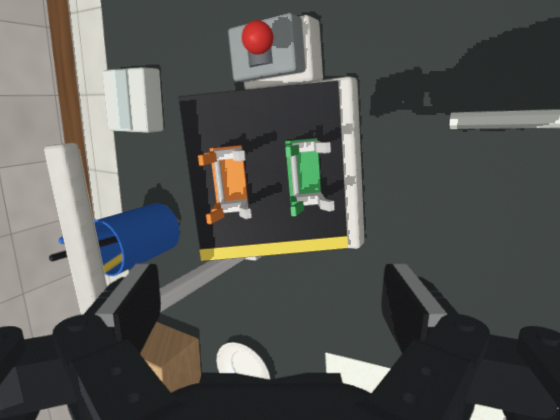

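View pics/or1.png

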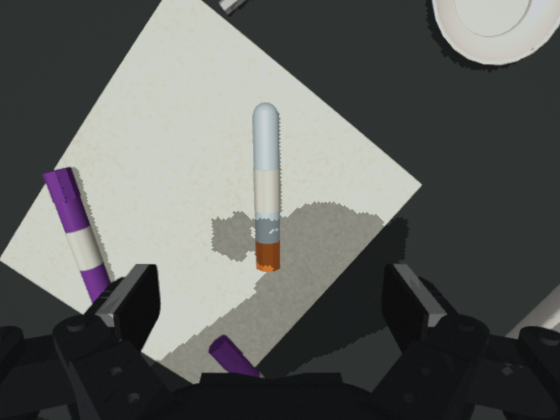

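Wrist view 2 confirms the orange tube: orange cap at px (267,257), tail at (265,102), with only purple neighbours. Wrist view 1 shows the mixer: stripe at row ~250, orange clip at (230,180), green clip at (305,172). I'll zoom in on the clips for an exact pose.

```bash
python3 - <<'E'
import cv2
a=cv2.imread("pics/mix1.png")[75:265,165:375];cv2.imwrite("pics/mix1c.png",cv2.resize(a,None,fx=3.8,fy=3.15*1.0 if 0 else 3.1,interpolation=cv2.INTER_CUBIC))
E
```

```text
(no output)
```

View pics/mix1c.png

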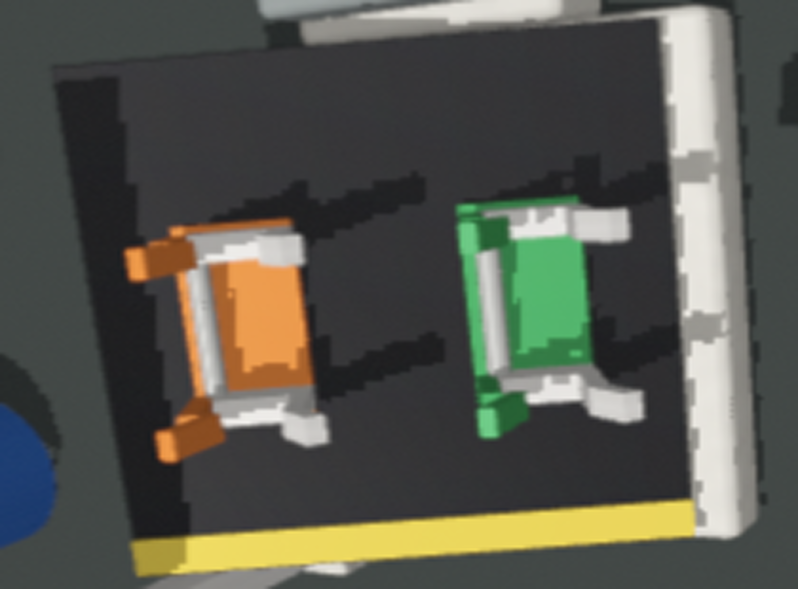

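The crop shows deck corners at about (180,97), (339,81), (348,248) and (201,260) in full-picture pixels. Prong tips are at (239,156), (245,214), (327,148) and (330,206). The hinge rods run along y inside the forks. Next I'll fit the pose and localise the tube.

```bash
python3 - <<'E'
from h import *
from scipy.optimize import least_squares
T=np.load("pics/mix1.npy")
c30,s30=np.cos(np.pi/6),.5
E=np.array([[c30,0,-s30],[0,1,0],[s30,0,c30]]) # columns? clip x=(c,0,s), z=(-s,0,c)
ex=np.array([c30,0,s30]);ey=np.array([0,1,0]);ez=np.array([-s30,0,c30])
def W(p,pts): # pts in mid-clip frame (x upslope,y,z out); p=x,y(mid clip origin, z .088),yaw
    R=Ro.from_euler('z',p[2]).as_matrix();X=np.array(pts)@np.array([ex,ey,ez])
    return X@R.T+[p[0],p[1],.088]
deck=[(.075,-.082,-.026),(-.075,-.082,-.026),(-.075,.082,-.026),(.075,.082,-.026)]
dpx=np.array([(179.5,96.6),(339.2,80.8),(347.9,247.6),(201,260.5)])
f=lambda p:(proj("wrist",W(p,np.array(deck)+[p[3],0,0]),T)-dpx).ravel()
r=least_squares(f,[.622,.007,-.05,0]);print("deck",r.x,r.fun.round(1))
pr=[(o-.010,y,.023) for o in(.036,-.036) for y in(-.025,.025)]
ppx=np.array([(238.7,155.6),(245.3,213.7),(326.8,147.6),(329.5,205.6)])
f2=lambda p:(proj("wrist",W(p,pr),T)-ppx).ravel()
r2=least_squares(f2,[.622,.007,-.05]);print("prong",r2.x,r2.fun.round(1));print("prong proj w/ deck pose",proj("wrist",W(r.x,pr),T).round(1).tolist())
jt=[(o+.010,y,.029) for o in(.036,-.036) for y in(-.025,.025)]
print("jaw tips",proj("wrist",W(r.x,jt),T).round(1).tolist())
for z in(-.026,-.018,-.01,0):
  print("rod x=.01..: z",z,proj("wrist",W(r.x,[(.036+x,0,z) for x in(.006,.01,.014,.018)]),T).round(1).tolist(),)
# ball
im=cv2.imread("pics/mix1.png").astype(int);m=((im[...,2]>110)&(im[...,1]<60)&(im[...,0]<60)).astype(np.uint8)
n,l,s,cc=cv2.connectedComponentsWithStats(m);k=[i for i in range(1,n) if s[i,4]>150];print([(cc[i].round(1),s[i,4]) for i in k])
for i in k: print("ball",onplane("wrist",[cc[i]],.096,T))
# tube orange
T=np.load("pics/or1.npy");im=cv2.imread("pics/or1.png").astype(int)
m=((im[...,2]>im[...,0]+60)&(im[...,2]>im[...,1]+35)).astype(np.uint8);m[300:]=0
n,l,s,cc=cv2.connectedComponentsWithStats(m);k=1+np.argmax(s[1:,4]);print("cap px",cc[k],s[k])
e=onplane("wrist",[(265,102),cc[k]],.009,T);a=e[1]-e[0];print(e.round(4),"tail-capcentre len (exp .109)",np.linalg.norm(a)) 
a/=np.linalg.norm(a);print("axis",a.round(4),"origin",e[1]-.049*a, (e[0]+.06*a))
E
```

```text
deck [ 0.63138929  0.01003326  0.10612714 -0.00217302] [-0.3 -0.4 -0.1  0.  -0.4  0.5  0.9 -0. ]
prong [0.62206542 0.00766902 0.10669499] [ 0.2 -0.4  0.   0.2 -0.5 -0.5  0.3  0.8]
prong proj w/ deck pose [[229.8, 157.2], [236.4, 214.9], [315.7, 149.3], [319.5, 207.5]]
jaw tips [[204.9, 160.1], [212.4, 218.6], [292.1, 152.1], [296.8, 211.2]]
rod x=.01..: z -0.026 [[222.0, 179.3], [217.9, 179.7], [213.9, 180.0], [209.9, 180.4]]
rod x=.01..: z -0.018 [[220.9, 180.6], [216.8, 180.9], [212.6, 181.3], [208.5, 181.7]]
rod x=.01..: z -0.01 [[219.8, 181.9], [215.5, 182.3], [211.3, 182.7], [207.1, 183.1]]
rod x=.01..: z 0 [[218.3, 183.7], [213.9, 184.1], [209.6, 184.5], [205.3, 184.9]]
[(array([257.6,  36.6]), np.int32(693))]
ball [[ 0.63224401 -0.10987565  0.096     ]]
cap px [267.66615385 256.68153846] [256 242  24  30 650]
[[0.5588 0.3616 0.009 ]
 [0.4788 0.2824 0.009 ]] tail-capcentre len (exp .109) 0.11257115817329885
axis [-0.7109 -0.7033  0.    ] origin [0.51365424 0.31687847 0.009     ] [0.51619307 0.31938995 0.009     ]
```

```bash
cat >> h.py <<'E'
c30=np.sqrt(.75);YAW=.106;MID=np.array([.630,.010,.088])
_R=Ro.from_euler('z',YAW).as_matrix()
EX=_R@[c30,0,.5];EY=_R@[0,1,0];EZ=_R@[-.5,0,c30]
QC=quat(-EZ,-EX)
CLIP={'o':MID+.036*EX,'g':MID-.036*EX}
def shot(n):
    T=wristpose();im=snapshot("wrist");cv2.imwrite(f"pics/{n}.png",im);np.save(f"pics/{n}.npy",T);return im,T
def st(m=""): print(m,"t",round(arm.read_time(),2),"p",arm.read_tool_pos().round(4),"q",arm.read_joint_positions().round(2),"F",np.round(arm.read_ft_force(),1),"op",round(arm.read_opening(),3))
E
python3 - <<'E'
from h import *
a=np.array([-.7109,-.7033,0]);q=quat([0,0,-1],np.cross([0,0,1],a))
m=[.515,.318]
try: arm.movep([*m,.12],q)
except arm.MotionError as e: print(e)
st("above")
arm.line_to([*m,.0745],.12);st("down")
arm.move_gripper(0.0,70);st("grip")
arm.line_to([*m,.20],.25);st("up")
L=.0655
for d in(.16,.13,.10):
    p=CLIP['o']+(L+d)*EZ;j=arm.ik(p,QC);print(d,None if j is None else j.round(2))
    if j is not None:break
arm.movep(p,QC);st("hover");shot("hov_o")
E
```

```text
above t 5.89 p [0.5152 0.3174 0.12  ] q [-1.13  1.03  1.04  1.75 -1.04  1.02 -0.48] F [-0.1 -0.3  1. ] op 0.998
down t 6.42 p [0.5155 0.3179 0.0753] q [-1.11  1.08  0.99  1.77 -1.11  0.96 -0.43] F [ 0.4 -0.8  0.3] op 0.999
grip t 7.08 p [0.5152 0.3181 0.075 ] q [-1.11  1.08  0.99  1.77 -1.11  0.96 -0.43] F [0.  0.5 3.6] op 0.179
up t 7.72 p [0.514  0.3183 0.1985] q [-1.17  0.94  1.12  1.7  -0.93  1.14 -0.56] F [ 0.8  0.5 -1.2] op 0.175
0.16 [-0.77  0.55  1.13  2.08 -1.29  0.65 -1.84]
hover t 9.0 p [0.549  0.0029 0.3002] q [-0.78  0.55  1.13  2.08 -1.29  0.65 -1.84] F [ 0.5 -0.2 -0.4] op 0.183
```

View pics/hov_o.png

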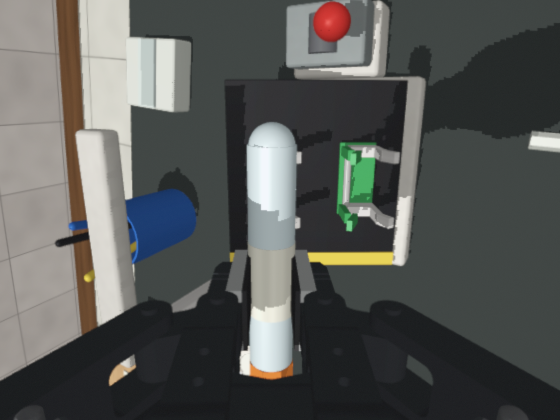

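```bash
python3 - <<'E'
from h import *
T=np.load("pics/hov_o.npy");im=cv2.imread("pics/hov_o.png")
hsv=cv2.cvtColor(im,cv2.COLOR_BGR2HSV)
m=cv2.inRange(hsv,(20,120,80),(35,255,255));m[:240]=0;m[280:]=0;m[:,:200]=0
ys,xs=np.nonzero(m);print("stripe px x",xs.min(),xs.max(),"y",ys.min(),ys.max())
W=lambda x,y,z:MID+x*EX+y*EY+z*EZ
P=lambda L:proj("wrist",[W(*l) for l in L],T).round(1).tolist()
print("deck corners pred A,B,C,D (225,81),(405,83),..",P([(.075,-.082,-.026),(-.075,-.082,-.026),(-.075,.082,-.026),(.075,.082,-.026)]))
print("green prong z.023 x-.010/-.018",P([(-.046,-.025,.023),(-.046,.025,.023),(-.054,-.025,.023),(-.054,.025,.023)]),"jaw",P([(-.026,-.025,.029),(-.026,.025,.029)]))
print("orange prong (298,157),(297,223)",P([(.026,-.025,.023),(.026,.025,.023),(.018,-.025,.023),(.018,.025,.023)]))
Tt=T@np.linalg.inv(camera_info("wrist")["T_tool_cam"])
tl=lambda v:(Tt@np.r_[v,1])[:3]
print("tail pred (271,123)",proj("wrist",[tl([.0655,0,-.06]),tl([.0655,0,-.05])],T).round(1).tolist(),"ball",onplane("wrist",[(332,22)],.096,T))
cv2.imwrite("pics/hovc.png",cv2.resize(im[70:275,210:430],None,fx=3.6,fy=2.9,interpolation=cv2.INTER_CUBIC))
E
```

```text
stripe px x 230 392 y 251 264
deck corners pred A,B,C,D (225,81),(405,83),.. [[224.1, 79.6], [407.6, 80.7], [390.2, 265.0], [229.4, 264.9]]
green prong z.023 x-.010/-.018 [[384.5, 159.0], [379.0, 224.0], [395.3, 159.1], [389.3, 224.0]] jaw [[359.1, 160.2], [354.7, 226.6]]
orange prong (298,157),(297,223) [[285.8, 158.6], [284.9, 223.9], [296.8, 158.6], [295.4, 223.9]]
tail pred (271,123) [[274.9, 124.1], [274.9, 152.2]] ball [[ 0.63194314 -0.10928093  0.096     ]]
```

View pics/hovc.png

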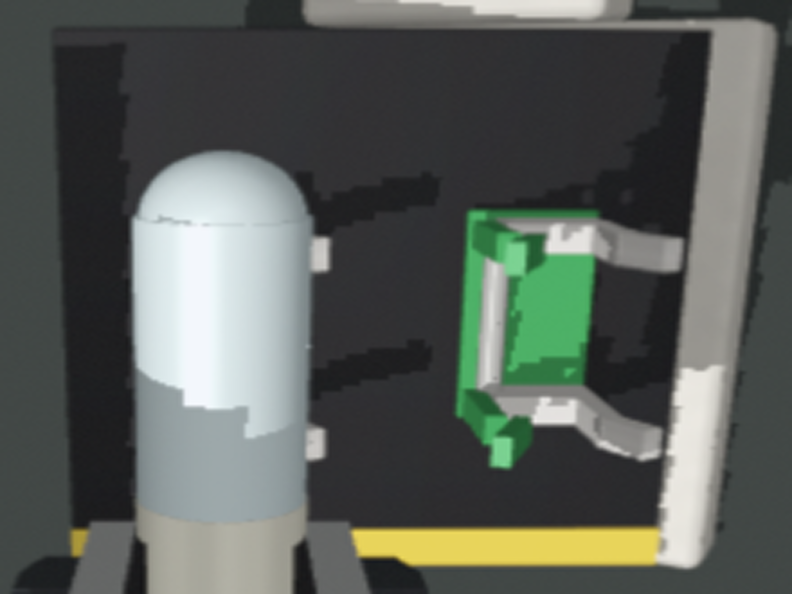

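The pose agrees within about 2 px in both views, and the prong tips flare outward. The tube sits centred in the gripper: tail at row 123 against 124 predicted. Next I insert it.

```bash
sed -i 's/^MID=.*//; s/MID=np.array(\[.630,.010,.088\])/MID=np.array([.630,.010,.088])-.001*np.array([.861,.092,.5])/' h.py
cat >> h.py <<'E'
def insert(k,L,dy=0):
    c=CLIP[k]+dy*EY
    arm.line_to(c+(L+.04)*EZ,.2,ori=QC);st("d40")
    for d in(.02,.01,.004,0,-.002,-.004):
        arm.line_to(c+(L+d)*EZ,.05)
        F=np.array(arm.read_ft_force());a=np.array(arm.read_tool_pos())-c
        print(d,"act x,y,z",(a@EX).round(4),(a@EY).round(4),(a@EZ-L).round(4),"F xyz",(F@EX).round(1),(F@EY).round(1),(F@EZ).round(1),"op",round(arm.read_opening(),3))
        if d<=0 and F@EZ>30: break
E
python3 - <<'E'
from h import *
print(MID)
insert('o',.066)
E
```

```text
[0.629139 0.009908 0.0875  ]
d40 t 10.18 p [0.6075 0.0077 0.1972] q [-0.1   0.58  0.1   2.03 -1.36  0.09 -1.74] F [ 0.3 -0.3  0.5] op 0.177Traceback (most recent call last):
  File "<stdin>", line 3, in <module>
  File "h.py", line 33, in insert
    arm.line_to(c+(L+d)*EZ,.05)
    ~~~~~~~~~~~^^^^^^^^^^^^^^^^
station.MotionError: the arm cannot follow that straight line within its joint ranges
```

```bash
python3 - <<'E'
from h import *
arm.line_to(CLIP['o']+(.066+.16)*EZ,.3);st("back")
arm.move_j([-.03,.23,-.06,2.18,.25,.22,2.83]);st("unwound")
arm.move_j([.30,.43,-.50,2.06,1.55,.22,1.55]);st("guess");print(Ro.from_quat(arm.read_eef_rot()).as_matrix().round(2).tolist(),"want",Ro.from_quat(QC).as_matrix().round(2).tolist())
for d in(.1,.04,0,-.004):
    print(d,np.round(arm.ik(CLIP['o']+(.066+d)*EZ,QC),2))
E
```

```text
back t 10.93 p [0.5477 0.0022 0.301 ] q [-0.48  0.38  0.61  2.08 -0.95  0.36 -2.15] F [ 0.1 -0.1 -1.4] op 0.176
unwound t 15.05 p [0.49   0.0081 0.3119] q [-0.03  0.23 -0.06  2.18  0.25  0.22  2.83] F [ 0.4  0.2 -0.3] op 0.182
guess t 16.23 p [0.5905 0.0148 0.2931] q [ 0.3   0.43 -0.5   2.06  1.55  0.22  1.55] F [-0.8  0.8  0.2] op 0.177
[[0.63, -0.78, 0.01], [0.04, 0.05, 1.0], [-0.78, -0.62, 0.06]] want [[0.5, -0.86, -0.11], [0.05, -0.09, 0.99], [-0.87, -0.5, 0.0]]
0.1 [ 0.32  0.49 -0.5   2.04  1.05  0.24  2.21]
0.04 [ 0.28  0.61 -0.47  2.02  1.46  0.23  1.81]
0 [ 0.18  0.67 -0.33  1.99  1.72  0.17  1.54]
-0.004 [ 0.17  0.68 -0.32  1.98  1.76  0.16  1.51]
```

```bash
python3 - <<'E'
from h import *
arm.movep(CLIP['o']+.166*EZ,QC);st("d100")
insert('o',.066)
E
```

```text
d100 t 16.91 p [0.5777 0.0047 0.2496] q [ 0.32  0.49 -0.5   2.04  1.05  0.24  2.2 ] F [ 0.1 -0.  -0.6] op 0.177
d40 t 17.36 p [0.6073 0.0085 0.1975] q [ 0.1   0.58 -0.2   2.02  1.25  0.08  1.99] F [ 0.2  0.7 -0.5] op 0.18Traceback (most recent call last):
  File "<stdin>", line 3, in <module>
  File "h.py", line 33, in insert
    arm.line_to(c+(L+d)*EZ,.05)
    ~~~~~~~~~~~^^^^^^^^^^^^^^^^
station.MotionError: the arm cannot follow that straight line within its joint ranges
```

```bash
sed -i 's/    arm.line_to(c+(L+.04)\*EZ,.2,ori=QC);st("d40")/    arm.movep(c+(L+.04)*EZ,QC);st("d40")/; s/        arm.line_to(c+(L+d)\*EZ,.05)/        arm.movep(c+(L+d)*EZ,QC)/; s/for d in(.02,/for d in(.03,.02,.015,/' h.py
python3 - <<'E'
from h import *
c=CLIP['o']
arm.movep(c+.166*EZ,QC);st("d100")
arm.move_j([.37,.52,-.72,2.06,1.60,.34,1.55]);st("g")
q=[arm.ik(c+(.066+d)*EZ,QC) for d in (.1,.04,.0)];print(np.round(q,2))
arm.movep(c+.166*EZ,QC);st("d100")
arm.movep(c+.106*EZ,QC);st("d40")
print(np.round([arm.ik(c+(.066+d)*EZ,QC) for d in (.03,.02,.0)],2))
E
```

```text
d100 t 17.8 p [0.5775 0.0033 0.2511] q [ 0.37  0.5  -0.57  2.04  1.12  0.27  2.14] F [ 0.2 -0.3 -0.6] op 0.181
g t 18.42 p [0.5889 0.0582 0.2685] q [ 0.37  0.52 -0.72  2.06  1.6   0.34  1.55] F [-0.  -0.8 -0.5] op 0.179
[[ 0.43  0.53 -0.67  2.04  1.21  0.33  2.07]
 [ 0.39  0.65 -0.65  2.01  1.51  0.34  1.79]
 [ 0.36  0.73 -0.61  1.98  1.67  0.35  1.66]]
d100 t 18.98 p [0.5777 0.0042 0.2492] q [ 0.43  0.53 -0.67  2.04  1.21  0.33  2.07] F [ 0.5  1.4 -0.2] op 0.178
d40 t 19.33 p [0.6072 0.0093 0.1967] q [ 0.29  0.62 -0.48  2.02  1.47  0.24  1.81] F [-0.9  0.9  0.5] op 0.178
[[ 0.27  0.63 -0.46  2.01  1.52  0.23  1.75]
 [ 0.26  0.65 -0.45  2.    1.58  0.23  1.7 ]
 [ 0.23  0.69 -0.41  1.99  1.69  0.22  1.59]]
```

```bash
python3 - <<'E'
from h import *
insert('o',.066);st("in")
E
```

```text
d40 t 19.58 p [0.6075 0.0076 0.1987] q [ 0.29  0.61 -0.48  2.02  1.47  0.24  1.81] F [ 0.1 -0.6  0. ] op 0.179
0.03 act x,y,z 0.0 -0.0003 0.0304 F xyz 0.2 -0.5 0.0 op 0.181
0.02 act x,y,z -0.0016 0.0 0.02 F xyz -3.3 2.0 -0.6 op 0.178
0.015 act x,y,z -0.0018 0.0001 0.0151 F xyz -4.3 0.3 0.2 op 0.18
0.01 act x,y,z -0.0014 0.0001 0.0096 F xyz -4.5 0.8 -3.7 op 0.179
0.004 act x,y,z -0.0002 -0.0 0.0034 F xyz -4.0 1.3 -9.5 op 0.179
0 act x,y,z 0.0004 0.0001 0.0005 F xyz -4.3 1.3 -0.0 op 0.174
-0.002 act x,y,z 0.0003 0.0001 0.0002 F xyz -5.5 0.1 16.5 op 0.177
-0.004 act x,y,z 0.0003 0.0002 -0.0 F xyz -8.0 -0.5 31.5 op 0.18
in t 21.58 p [0.6276 0.0099 0.1628] q [ 0.27  0.7  -0.46  1.99  1.7   0.25  1.6 ] F [-22.5  -2.9  23.3] op 0.18
```

```bash
python3 - <<'E'
from h import *
c=CLIP['o'];L=.066
arm.movep(c+L*EZ,QC)
arm.move_gripper(.45,70);st("open")
arm.movep(c+(L+.015)*EZ,QC);arm.movep(c+(L+.04)*EZ,QC);st("out")
arm.movep(c+(L+.11)*EZ,QC);st("d110")
shot("aft_o")
a=np.array([-.993,.12,0]);q=quat([0,0,-1],-np.cross([0,0,1],a))
print(arm.ik([.443,-.345,.2],q))
E
```

```text
open t 22.18 p [0.6286 0.0098 0.1633] q [ 0.26  0.7  -0.46  1.98  1.68  0.25  1.61] F [-0.3 -0.7  0. ] op 0.448
out t 22.71 p [0.6079 0.0076 0.1978] q [ 0.26  0.61 -0.44  2.02  1.46  0.22  1.81] F [-0.2  0.5  0.1] op 0.449
d110 t 23.18 p [0.5729 0.0033 0.2574] q [ 0.38  0.49 -0.58  2.05  1.06  0.28  2.2 ] F [-0.4  0.1 -0.2] op 0.452
[ 0.84910418  0.62461574 -0.35431472  1.79710706  0.29510748  0.77203362
  1.79365503]
```

View pics/aft_o.png

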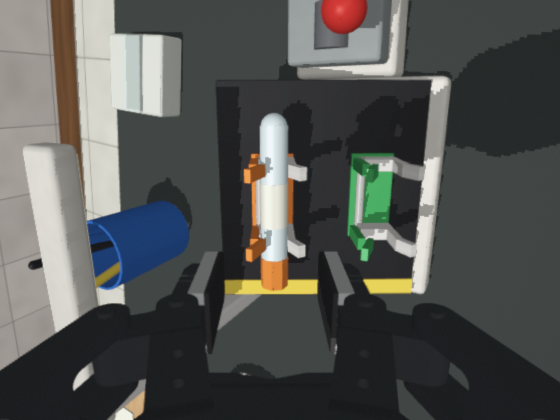

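```bash
python3 - <<'E'
from h import *
T=np.load("pics/aft_o.npy");im=cv2.imread("pics/aft_o.png")
for k in'og':
    for x in(.0135,.02): print(k,x,proj("wrist",[CLIP[k]+x*EX+y*EY+.029*EZ for y in(-.025,.025)],T).round(1).tolist())
print("tube ends pred",proj("wrist",[CLIP['o']+y*EY for y in(-.06,.06)],T).round(1).tolist())
cv2.imwrite("pics/aftc.png",cv2.resize(im[100:300,210:430],None,fx=3.6,fy=3,interpolation=cv2.INTER_CUBIC))
# go look at the green tube meanwhile
a=np.array([-.993,.12,0]);q=quat([0,0,-1],-np.cross([0,0,1],a))
arm.movep([.443,-.345,.2],q);st("gr");g,_=shot("gr1")
both=np.zeros((600,792,3),np.uint8);both[:300]=cv2.resize(cv2.imread("pics/aftc.png"),(792,600))[75:575][:300] if 0 else 0
l=cv2.resize(im[130:280,225:405],(396,330));r=cv2.resize(g,(396,297));b=np.zeros((330,792,3),np.uint8);b[:,:396]=l;b[:297,396:]=r
cv2.imwrite("pics/both2.png",b)
E
```

```text
o 0.0135 [[250.3, 177.1], [251.6, 255.9]]
o 0.02 [[239.3, 177.1], [241.1, 255.9]]
g 0.0135 [[372.7, 177.1], [366.9, 255.8]]
g 0.02 [[361.7, 177.1], [356.5, 255.8]]
tube ends pred [[273.1, 114.1], [273.0, 284.6]]
gr t 24.68 p [ 0.444  -0.3435  0.2   ] q [ 0.85  0.62 -0.36  1.8   0.3   0.77  1.79] F [-0.1  0.6  0.9] op 0.452
```

View pics/both2.png

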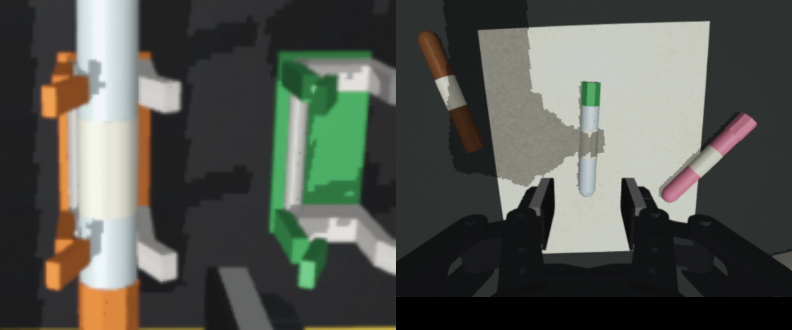

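The left crop shows the orange jaw teeth as closed as the empty green jaw's, both about 2 px from the closed prediction, so the tube is home. The right view confirms the pale tube with the green cap at (590,95), with brown at left and pink at right. Next I grasp the green tube.

```bash
python3 - <<'E'
from h import *
T=np.load("pics/gr1.npy");im=cv2.imread("pics/gr1.png").astype(int);f=560/396
m=((im[...,1]>im[...,2]+30)&(im[...,1]>im[...,0]+25)).astype(np.uint8)
n,l,s,cc=cv2.connectedComponentsWithStats(m);k=1+np.argmax(s[1:,4]);print("cap",cc[k],s[k])
tail=((588-396)*f,195.5*420/297)
e=onplane("wrist",[tail,cc[k]],.009,T);a=e[1]-e[0];n_=np.linalg.norm(a);a/=n_
o=(e[1]-.049*a+e[0]+.06*a)/2;print(e.round(4),n_,"axis",a.round(3),"o",o.round(4))
q=quat([0,0,-1],-np.cross([0,0,1],a))
arm.move_gripper(.8,70)
arm.movep([*o[:2],.12],q);st("above")
arm.line_to([*o[:2],.0745],.12);st("down")
arm.move_gripper(0.0,70);st("grip")
arm.line_to([*o[:2],.20],.25);st("up")
QG=quat(-EZ,EX)
for d in(.16,.1,.04,0):
    j=arm.ik(CLIP['g']+(.066+d)*EZ,QG);print(d,None if j is None else j.round(2))
shot("grup")
E
```

```text
cap [275.07399103 132.61659193] [262 116  28  35 892]
[[ 0.5074 -0.3497  0.009 ]
 [ 0.3998 -0.3347  0.009 ]] 0.1086917359649318 axis [-0.99   0.138  0.   ] o [ 0.4481 -0.3415  0.009 ]
above t 25.54 p [ 0.4481 -0.3413  0.1198] q [ 0.8   0.74 -0.29  1.85  0.35  0.6   1.72] F [1.  0.6 1.4] op 0.801
down t 26.07 p [ 0.4488 -0.342   0.0757] q [ 0.77  0.81 -0.26  1.87  0.38  0.51  1.69] F [ 0.4 -0.1  0.1] op 0.805
grip t 26.59 p [ 0.4484 -0.3416  0.0753] q [ 0.77  0.81 -0.26  1.87  0.38  0.51  1.69] F [-0.4  0.9  5.7] op 0.181
up t 27.24 p [ 0.4472 -0.3412  0.1989] q [ 0.84  0.63 -0.35  1.79  0.29  0.77  1.77] F [ 0.9  0.2 -1.3] op 0.179
0.16 [ 0.04  0.31 -0.06  2.26 -0.45  0.06  0.54]
0.1 [ 0.72  0.71 -1.15  2.23  1.68  0.65 -1.51]
0.04 [ 0.68  0.89 -1.15  2.19  1.83  0.77 -1.59]
0 [ 0.66  1.   -1.15  2.16  1.91  0.84 -1.59]
```

```bash
python3 - <<'E'
from h import *
QG=quat(-EZ,EX);c=CLIP['g'];L=.0665
T0=np.load("pics/grup.npy");im=cv2.imread("pics/grup.png")
Tt=T0@np.linalg.inv(camera_info("wrist")["T_tool_cam"])
tl=lambda v:(Tt@np.r_[v,1])[:3]
print("cap end pred",proj("wrist",[tl([L,0,-.06]),tl([L,0,-.049]),tl([L,0,-.038])],T0).round(1).tolist())
g=im.astype(int);m=((g[...,1]>g[...,2]+30)&(g[...,1]>g[...,0]+25)).astype(np.uint8)
n,l,s,cc=cv2.connectedComponentsWithStats(m);k=1+np.argmax(s[1:,4]);print("cap",cc[k],s[k])
arm.movep(c+(L+.1)*EZ,QG);st("hov");shot("hov_g")
print(np.round([arm.ik(c+(L+d)*EZ,QG) for d in(.04,0)],2))
E
```

```text
cap end pred [[270.0, 120.6], [270.0, 151.3], [270.0, 180.7]]
cap [271.20503488 151.61267819] [ 245  119   53   67 3297]
hov t 30.05 p [ 0.5154 -0.0025  0.2135] q [ 0.72  0.71 -1.15  2.23  1.68  0.65 -1.51] F [-0.1  0.6  0. ] op 0.183
[[ 0.65  0.84 -1.08  2.19  1.85  0.7  -1.62]
 [ 0.6   0.92 -1.02  2.16  1.94  0.72 -1.66]]
```

View pics/hov_g.png

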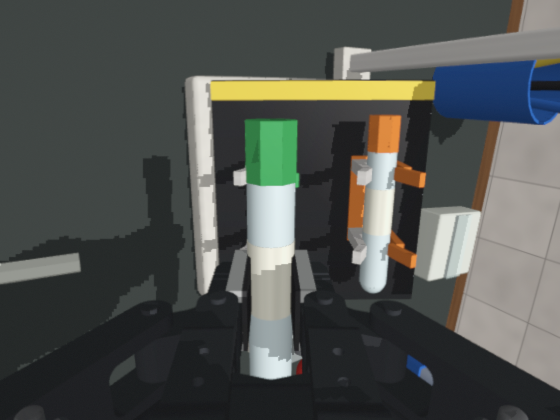

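```bash
python3 - <<'E'
from h import *
T=np.load("pics/hov_g.npy");M=MID
P=lambda L:proj("wrist",[M+x*EX+y*EY+z*EZ for x,y,z in L],T).round(1).tolist()
print("C low+y (211,81)",P([(-.075,.082,-.026)]),"D",P([(.075,.082,-.026)]))
print("green prong x-.018 obs (240,178)",P([(-.054,.025,.023)]),"jaw",P([(-.0225,.025,.029)]),"orange jaw .0135 (420,179)(410,257)",P([(.0495,.025,.029),(.0495,-.025,.029)]),"tail(373,288)",P([(.036,-.06,0),(.036,.06,0)]))
QG=quat(-EZ,EX)
import h
h.QC=QG
insert('g',.0665);st("in")
E
```

```text
C low+y (211,81) [[209.7, 77.9]] D [[433.6, 78.6]]
green prong x-.018 obs (240,178) [[236.9, 176.4]] jaw [[291.9, 178.4]] orange jaw .0135 (420,179)(410,257) [[418.8, 178.5], [410.0, 259.9]] tail(373,288) [[371.1, 289.0], [385.0, 113.2]]
d40 t 30.45 p [0.5449 0.0012 0.1608] q [ 0.65  0.85 -1.08  2.19  1.85  0.7  -1.62] F [0.  0.9 0.8] op 0.181
0.03 act x,y,z 0.0003 0.0001 0.0308 F xyz -0.1 0.0 -0.1 op 0.183
0.02 act x,y,z -0.0014 0.0003 0.0203 F xyz -2.8 0.6 -0.4 op 0.178
0.015 act x,y,z -0.0016 0.0003 0.0151 F xyz -4.8 0.5 0.3 op 0.177
0.01 act x,y,z -0.0013 0.0002 0.0097 F xyz -4.6 2.3 -3.4 op 0.178
0.004 act x,y,z 0.0001 -0.0003 0.0034 F xyz -3.5 2.2 -8.4 op 0.179
0 act x,y,z 0.0004 -0.0002 0.0004 F xyz -4.0 1.4 0.8 op 0.173
-0.002 act x,y,z 0.0003 -0.0001 0.0001 F xyz -5.1 -2.4 16.9 op 0.175
-0.004 act x,y,z 0.0002 0.0001 -0.0001 F xyz -6.5 -4.6 33.5 op 0.179
in t 32.45 p [0.5653 0.0032 0.1271] q [ 0.61  0.93 -1.05  2.16  1.94  0.75 -1.65] F [-21.8  -6.9  25.7] op 0.179
```

```bash
python3 - <<'E'
from h import *
c=CLIP['g'];L=.0665;Q=quat(-EZ,EX)
arm.movep(c+L*EZ,Q)
arm.move_gripper(.45,70);st("open")
arm.movep(c+(L+.015)*EZ,Q);arm.movep(c+(L+.04)*EZ,Q)
arm.movep(c+(L+.12)*EZ,Q);st("d120")
im,T=shot("aft_g")
for k in'og': print(k,"jaw",proj("wrist",[CLIP[k]+.0135*EX+y*EY+.029*EZ for y in(-.025,.025)],T).round(1).tolist(),"ends",proj("wrist",[CLIP[k]+y*EY for y in(-.06,.06)],T).round(1).tolist())
cv2.imwrite("pics/aft_gc.png",cv2.resize(im[60:360,150:510],(792,594)))
E
```

```text
open t 33.05 p [0.5663 0.0032 0.1276] q [ 0.61  0.93 -1.05  2.16  1.93  0.74 -1.65] F [ 0.4 -0.3  0.7] op 0.451
d120 t 33.97 p [ 0.5058 -0.0038  0.2314] q [ 0.74  0.65 -1.14  2.23  1.62  0.6  -1.47] F [ 0.6 -0.2 -0.5] op 0.451
o jaw [[397.9, 246.4], [405.3, 171.0]] ends [[363.2, 275.2], [375.0, 111.3]]
g jaw [[288.0, 246.8], [289.0, 170.9]] ends [[267.6, 275.5], [267.1, 111.0]]
```

View pics/aft_gc.png

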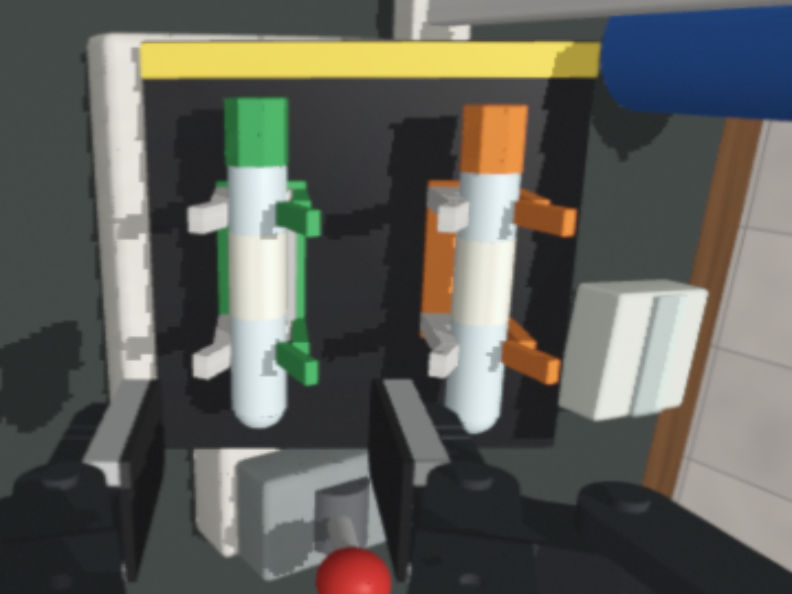

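Both tubes are seated: the jaw tips lie within 2-5 px of the closed prediction, caps are at the stripe, and the ends match to about 2 mm. The switch is next.

```bash
python3 - <<'E'
from h import *
ux=np.array([np.cos(YAW),np.sin(YAW),0]);uy=np.array([-np.sin(YAW),np.cos(YAW),0])
ball=np.array([.632,-.110,0]);Q=quat([0,0,-1],uy)
P=lambda s,z:ball+s*ux+[0,0,z]
arm.move_gripper(0.0,40)
arm.movep(P(-.055,.24),Q);st("high")
arm.line_to(P(-.050,.158),.15);st("low")
arm.line_to(P(-.026,.158),.1);st("near")
for s in(-.01,.005,.015,.022,.026,.030,.034):
    arm.line_to(P(s,.158),.06);F=np.array(arm.read_ft_force());print(s,"act",((np.array(arm.read_tool_pos())-ball)@ux).round(4),"F",(F@ux).round(1),(F@uy).round(1),F[2].round(1))
    if F@ux<-12: break
arm.line_to(P(-.03,.158),.15);arm.line_to(P(-.06,.25),.2);st("away")
im,T=shot("fin")
for n in("top","scene"):cv2.imwrite(f"pics/{n}9.png",snapshot(n))
t=cv2.imread("pics/top9.png");b=np.zeros((420,800,3),np.uint8)
b[:300,:400]=cv2.resize(im,(400,300));b[:,400:]=cv2.resize(t[125:335,150:350],(400,420));cv2.imwrite("pics/final.png",b)
tt=campose("top");h=cv2.cvtColor(t,cv2.COLOR_BGR2HSV);m=((cv2.inRange(h,(0,150,90),(6,255,255))|cv2.inRange(h,(174,150,90),(180,255,255))));m[:150]=0;m[220:]=0
n,l,s,cc=cv2.connectedComponentsWithStats(m);print([(cc[i].round(1),s[i,4],((onplane("top",[cc[i]],.096,tt)[0]-ball)@ux).round(4)) for i in range(1,n) if s[i,4]>15])
E
```

```text
high t 36.6 p [ 0.5772 -0.1157  0.24  ] q [ 0.81  0.92 -1.28  1.67  0.92  1.28  1.02] F [-0.3 -0.4 -0.2] op -0.002
low t 37.3 p [ 0.5827 -0.1148  0.1586] q [ 0.78  1.02 -1.2   1.72  1.04  1.17  0.95] F [-0.3  0.5  0.6] op -0.001
near t 37.69 p [ 0.6064 -0.1124  0.1589] q [ 0.75  1.04 -1.19  1.66  1.03  1.2   0.97] F [-0.7  0.   0.4] op -0.001
-0.01 act -0.0097 F 0.9 0.1 -0.3
0.005 act 0.0053 F 0.4 0.2 0.3
0.015 act 0.0152 F -0.1 -0.2 0.1
0.022 act 0.0221 F -0.1 -0.1 0.4
0.026 act 0.0232 F -8.5 -0.1 3.3
0.03 act 0.0241 F -15.7 -0.8 9.1
away t 40.77 p [ 0.5725 -0.1166  0.2494] q [ 0.82  0.9  -1.27  1.67  0.89  1.27  1.04] F [ 0.6 -0.1  0.3] op 0.003
[(array([327. , 157.8]), np.int32(115), np.float64(0.0836)), (array([363. , 160.3]), np.int32(120), np.float64(0.0705)), (array([349.1, 163.2]), np.int32(33), np.float64(0.0642)), (array([378.6, 164.6]), np.int32(16), np.float64(0.0554)), (array([378.9, 178.5]), np.int32(120), np.float64(0.0148)), (array([365.4, 175.7]), np.int32(20), np.float64(0.0251)), (array([355.1, 191.2]), np.int32(156), np.float64(-0.0177)), (array([397.4, 199.6]), np.int32(127), np.float64(-0.0481)), (array([368.6, 199.4]), np.int32(34), np.float64(-0.043)), (array([409.6, 205.8]), np.int32(16), np.float64(-0.0674)), (array([368.8, 211.6]), np.int32(40), np.float64(-0.0773)), (array([415.5, 213.6]), np.int32(32), np.float64(-0.09)), (array([377.9, 215.9]), np.int32(37), np.float64(-0.0905)), (array([406.7, 215.6]), np.int32(27), np.float64(-0.0944))]
```

View pics/final.png

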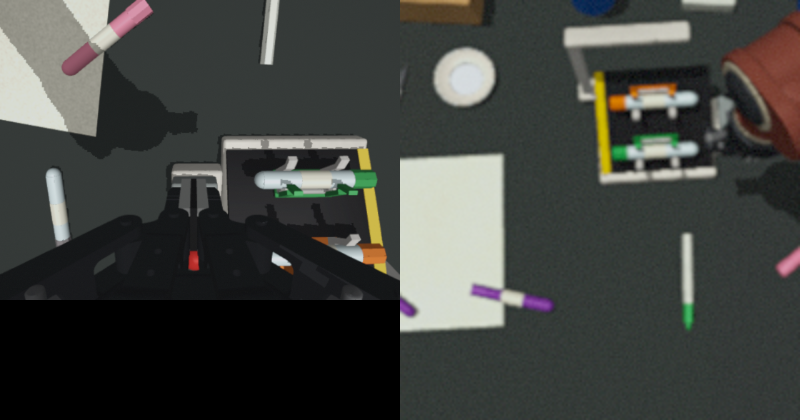

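```bash
python3 - <<'E'
from h import *
ux=np.array([np.cos(YAW),np.sin(YAW),0]);T=campose("scene")
arm.movep(arm.read_tool_pos()+np.array([-.06,-.03,.08]),arm.read_eef_rot());cv2.imwrite("pics/scene10.png",snapshot("scene"))
for f in("scene0","scene10"):
    h=cv2.cvtColor(cv2.imread(f"pics/{f}.png"),cv2.COLOR_BGR2HSV);m=cv2.inRange(h,(0,150,120),(8,255,255))|cv2.inRange(h,(172,150,120),(180,255,255));m[:225]=0;m[300:]=0;m[:,:230]=0;m[:,290:]=0
    n,l,s,cc=cv2.connectedComponentsWithStats(m);print(f,[(cc[i].round(1),s[i,4],onplane("scene",[cc[i]],.096,T)[0].round(4)) for i in range(1,n) if s[i,4]>8])
st("end")
E
```

```text
scene0 [(array([264.5, 249.4]), np.int32(51), array([ 0.6288, -0.1087,  0.096 ]))]
scene10 [(array([268.5, 261.7]), np.int32(49), array([ 0.6771, -0.1038,  0.096 ]))]
end t 41.47 p [ 0.512  -0.147   0.3273] q [ 0.98  0.73 -1.32  1.71  0.73  1.31  1.18] F [ 0.4 -0.6 -0.2] op -0.001
```

The ball moved 48.5 mm, which is the full throw, and it stayed there. I'm handing the job in.

```bash
python3 -c "
from station import ticket
print(ticket.finish_job())"
```

```text
the job is handed in; nothing more can be done
None
```

Both tubes are clipped into the mixer and the switch is fully on. I handed the job in at about 41.5 s of robot time.

- **Tubes:** I pushed the orange tube into the orange clip, then the green into the green. Each stopped within about 0.1 mm of home, with the push force rising to 31–34 N against the saddle. In the last close picture both jaws looked closed and both caps were at the yellow stripe. The tube ends lay within about 2 mm of centred; the orange tube sits about 2 mm away from the stripe.
- **Switch:** The lever hit its end stop at about 16 N. The scene camera then put the red ball 48.5 mm further from the robot than at the start, which is its full throw.
- **Failed steps:** Two straight-line approaches to the orange clip were refused because of a joint range. I re-routed the wrist with the tube in the gripper, clear of everything, and inserted in small joint-space steps instead.
- **Other checks:** The ball mask in the top view was cluttered by other red things, so I did not use it. I saw no bystander moved in the last pictures but did not measure them.

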